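# Raise the inspection lamp out of the under-sink drawer and hold it up

## Task

Pull the drawer with the bar handle, in the low white unit, fully open. Then squeeze the release button on the side of the lamp head that stands in the drawer and, gripping the head, pull its telescopic mast straight up past its first stop to the second stop, so that both sections are fully out. Finish while still holding the lamp up there (the mast springs back down if let go), with the drawer left open and the can, canister and pipe stub around it left where they stand.

Things in the scene. Friction and masses are not known exactly. Their poses are not given: they have to be found in the camera images.
- drawer_handle (a point): Middle of the drawer's level steel bar handle, round, about 10 mm thick, 130 mm long, 35 mm off the drawer front, 143 mm above the work surface. The fixed white unit is 270 wide, 280 deep, 185 mm high; the drawer front's upper edge is at 160 mm. Axes: x into the unit (it opens along -x), y along the bar, z up. Pinch it from above, fingers closing along x.
- drawer (a joint): How far the drawer is out, in m: 0 shut, 0.16 fully open (hard stop). Sliding friction is about 3.5 N and it stays where it is left; it may start slightly open.
- lamp_grip (a point): Where to grip the lamp head, an upright black block 28 (x) by 30 (y) by 60 mm high, its top 18 mm above this point plus a 4 mm lens. Along y it is 37 mm wide here, 32 with the button pressed. Axes as the handle's. It is 122 mm behind the handle bar, mid-drawer, 139 mm above the surface with the mast down. Drawer side walls: 114 mm to either side, 37 mm lower.
- lamp_head: The lamp head with the button it carries; origin at the centre of its underside (42 mm below the grip point), z up. It moves only up and down on the mast, and in and out with the drawer. A steel catch bracket stands beside it on the button's side (+y), 21 to 34 mm from the mast axis, its top 31 mm below the grip point while the mast is down; fingers must stay above it.
- button_face (a point): Centre of the outer face of the release button, a grey cap 20 mm wide and 26 mm high that stands 7 mm out from the +y side of the lamp head at the height of the grip point. Pressing is along -y, level: gripping the head with the fingers closing along y presses it with one finger against the other side. A catch under the button locks the mast down until it is pressed.
- button (a joint): How far the button is pressed, in m: 0 out, 0.005 fully in. Spring: 1.5 N to start, 4 N fully in; it comes out again when released. If the raised head is let go, the catch comes to rest on the bracket with the mast about 10 mm up, until the button is squeezed again.
- section1 (a joint): How far the lower, thicker mast section is out of its sleeve, in m: 0 down, 0.07 at its stop (the first stop; hard stop). A spring pulls it back with 2 to 3 N, so it comes out first; the sections and the head weigh about 0.15 kg.
- section2 (a joint): How far the upper, thinner mast section is out of the lower one, in m: 0 down, 0.07 at its stop (hard stop). A spring pulls it back with 5.5 to 6.5 N. With both sections out (the second stop) the lamp head is 140 mm higher than with the mast down; pulling it all the way takes about 8 N in all, so grip firmly (about 30 N).
- spray_mid (a point): Middle of a loose upright spray can, 60 mm across, 170 mm high, this point 85 mm above its foot; a bystander, to be left alone.
- canister_mid (a point): Middle of a loose upright white wipes canister, 84 mm across, 150 mm high, this point 75 mm above its foot; a bystander, to be left alone.
- stub_mid (a point): Middle of a loose copper pipe stub with a brass nut lying on the surface, 120 mm long (x), 26 mm thick; a bystander, to be left alone.

How it is judged:
By the outcome, as a careful person would: the job done as asked, in the order asked, and still so for the second after the job is handed in, while the arm keeps its last pose, push and grip.
It also fails if it takes over 54 s, if anything falls off the work surface, if the arm or the gripper's body presses on something with over 40 N, if the wrist force passes 120 N, or if a joint passes its speed limit or range.

## Robot

A 6-joint arm with a two-finger parallel gripper is mounted at the origin on the work surface. World frame = base frame: x ahead of the robot, y to its left, z up, the work surface at z = 0. Lengths are in mm, angles in rad, forces in N, time in s.
With the tool pointing down it reaches from about 275 to 975 mm from the base axis. Payload 8.4 kg.
Tool frame: the origin (TCP) lies midway between the tips of the shut fingers; the grasp point (between the pads) lies 19 mm behind it (pinch_z is the distance from the TCP to the grasp point, in mm); z points along the fingers, y is the line along which they close (so a half turn about z gives the same grasp; the last joint's range is limited). The gripper opens to 92 mm and grips with 3 to 60 N. Pads are 20 mm wide; open, the fingers measure 128 mm over their backs; the gripper's body (75 mm by 189 mm) begins 69 mm behind the grasp point.
Start: joints at [-1.22, 0.353, 1.633, -0, 1.155, -0.002], TCP at [215.953, -586.508, 214.583] pointing down, gripper open.
Joint ranges: [-2.63, 2.63], [-0.92, 2.1], [0.06, 2.66], [-1.3, 4.44], [0, 2.69], [-3.02, 3.02]. Speed limits (rad/s): [2.22, 2.22, 2.79, 3.14, 3.14, 3.14].

## Interface

Orientations are given as a 3x3 rotation matrix whose columns are the frame's x, y, z axes.
In Python, from cell import * gives the robot as it stands. The module is installed in compiled form; this text tells all that it offers.
- The arm moves only by the tool play_rows, never from a script. Its argument "increments" is a list of rows, each an object with "dp": the shift along the tool's x, y, z in cm, a list of three; "yaw": the turn about the tool's z in degrees. In form: [{"dp": [dx, dy, dz], "yaw": yaw}, ...]. A call has 1 to 20 rows; each row shifts and turns the commanded pose from where the row before left it, along the tool's axes as they then stand; what a row does not reach is not made up. A row lasts 1/12 s, in which the tool goes at most 41.7 mm and 7.16 degrees, less where a joint would pass 70% of its speed; a pose out of reach is approached as far as the arm can. A call is refused whole if a number of a shift passes 4.17 or a number of a turn 7.16, either way. A call with a gripper value outside its range is refused whole. "fingers" is the opening, from 0 (shut) to 1 (fully open), set as the call begins (left out, the last holds). The fingers move at their own pace and stop on an object; "force" is the grip in N (left out, the last holds). Time passes only in rows, so rows that do not move let the fingers close. It gives the time, the measured TCP pose, the force, the opening and the grip force at its end, in the units of the state.
- get_obs(): the state, without advancing time (a new reading comes with each control period).
- read_camera(name): name is "side" or "top" or "wrist"; returns (picture, depth): 384x512x3 uint8, red, green, blue; 384x512 float32, mm along the optical axis (not along the pixel's ray), 0 where there is no reading.
- camera_params(name): a dict with "camera_matrix" (3x3 intrinsics, pixels), "k1" (the pictures are not rectified: a ray, as slopes to the right and down, at radius r is drawn at 1 + k1 r^2 times it, then the intrinsics apply), "xyz" and "orientation" of the camera in the world. Camera axes: x right, y up, looking along -z (the intrinsics and any distortion apply to the point x, -y, -z); pixel columns grow to the right and rows downward; lengths in mm; the calibration is good to about 2 mm. A picture is of the moment at which its call begins: read the wrist's pose just before it. camera_params takes no time and is no camera call; for the wrist camera it gives the pose at the moment of the call.
- close_job(): hands the job in; it is judged then, once.
The state is a dict: "clock": time; "joint_pos": joint angles; "joint_velocities": joint speeds; "joint_torque": joint torques, N m; "eef_pos": TCP position; "tcp_rot": TCP orientation; "ft_force": force on the tool from outside, world axes, zero at the start; "ft_torque": the same for the moment, N m; "gripper_width": finger opening in mm; "gripper_force": force on a finger pad.
Only numpy, scipy, OpenCV 4.12 (cv2) and the standard library are available. Lean on these libraries where they do the work, as an engineer would, in place of code of your own. Each camera call takes 0.05 s, during which the arm holds its last target. There are 200 camera calls.

## Working session

There is one attempt and no reset: what is moved stays moved. The work goes in short steps, Python scripts to look and compute and a tool call to move; the robot and the scene stay as the last step left them, time stands still between calls to the robot, and variables do not carry over. Pictures are saved under pics/ and viewed, at most 10 in all, crops included, and the job is handed in when it is done.

Besides the shell and the picture viewer there is one more tool, called after "Request:" in YAML: its name, and indented under it one key for each argument. play_rows: Moves the arm, as the interface text tells. Its arguments: {"type":"object","properties":{"increments":{"type":"array","items":{"type":"object","properties":{"dp":{"type":"array","items":{"type":"number"}},"yaw":{"type":"number"}}}},"fingers":{"type":"number"},"force":{"type":"number"}},"required":["increments"]}

```bash
mkdir -p pics; cat > h.py <<'E'
from cell import *
import numpy as np, cv2
def cloud(name):
    p=camera_params(name); im,d=read_camera(name)
    K=np.array(p["camera_matrix"]);R=np.array(p["orientation"]);t=np.array(p["xyz"])
    v,u=np.mgrid[:384,:512]
    uv=np.stack([u,v],-1).reshape(-1,1,2).astype(np.float64)
    n=cv2.undistortPoints(uv,K,np.array([p["k1"],0,0,0,0.])).reshape(384,512,2)
    P=np.stack([n[...,0]*d,-n[...,1]*d,-d],-1)@R.T+t
    P[d<=0]=np.nan
    return im,d,P
def save(im,n): cv2.imwrite(f"pics/{n}.png",cv2.cvtColor(im,cv2.COLOR_RGB2BGR))
E
python3 - <<'E'
from h import *
o=get_obs();print(o["clock"],o["eef_pos"],np.round(o["tcp_rot"],3).tolist(),o["gripper_width"])
a,_,P=cloud("side");b,_,Q=cloud("top")
save(np.hstack([cv2.resize(a,(400,300)),cv2.resize(b,(400,300))]),"a")
np.savez("t.npz",a=a,b=b,P=P,Q=Q)
for n in("side","top"):
  p=camera_params(n);print(n,p["xyz"],np.round(p["orientation"],2).tolist())
E
```

```text
0.0 [ 215.77791856 -586.05546179  213.88902429] [[0.938, 0.346, -0.0], [0.346, -0.938, 0.001], [-0.0, -0.001, -1.0]] 91.7833895997361
side [ 781.94280684 -137.80726424  984.39413232] [[0.58, -0.77, 0.25], [0.81, 0.56, -0.17], [-0.01, 0.31, 0.95]]
top [ 365.83494621    7.83212197 1038.89924994] [[-0.0, 0.99, -0.15], [-1.0, -0.01, -0.01], [-0.01, 0.15, 0.99]]
```

View pics/a.png

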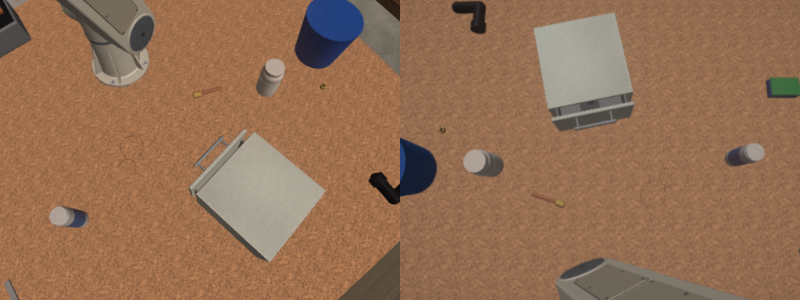

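The left (side) picture shows the white unit at about (260,195) with its bar handle at (210,150). The right (top) picture shows the unit at (580,60) and its handle at (595,123). The canister is at (480,162), the stub at (548,200) and the can at (745,155). Next I measure them.

```bash
python3 - <<'E'
from h import *
z=np.load("t.npz")
for n,im,P in(("side",z["a"],z["P"]),("top",z["b"],z["Q"])):
    X=P.reshape(-1,3); X=X[np.isfinite(X).all(1)]
    m=(abs(X[:,2]-185)<6)&(X[:,0]>400)
    r=cv2.minAreaRect(X[m][:,:2].astype(np.float32));print(n,"unit",r,np.median(X[m],0), cv2.boxPoints(r).round().tolist())
    lo,hi=np.percentile(X[m],[1,99],0)
    # handle: z 130..155 region in front
    c=np.median(X[m],0)
    k=(abs(X[:,2]-145)<12)&(abs(X[:,1]-c[1])<200)&(X[:,0]<c[0])&(X[:,0]>c[0]-330)
    H=X[k]; print(len(H)); 
    if len(H)>20:
        print(cv2.minAreaRect(H[:,:2].astype(np.float32)))
    # objects >100 elsewhere
    g=np.isfinite(P).all(-1)&(P[...,2]>12)&(P[...,2]<230)
    N,L,S,C=cv2.connectedComponentsWithStats(g.astype(np.uint8))
    for i in range(1,N):
        if S[i,4]>40:
            q=P[L==i];print(S[i].tolist(),np.median(q,0).round(),np.percentile(q[:,2],98).round())
im=z["b"]; save(cv2.resize(im[60:180,150:330],(780,520),interpolation=cv2.INTER_CUBIC),"b")
E
```

```text
side unit ((687.7589111328125, 329.82196044921875), (319.72467041015625, 848.24169921875), 21.341440200805664) [790.09560433  75.67902736 184.8265415 ] [[385.0, 667.0], [693.0, -123.0], [991.0, -7.0], [682.0, 783.0]]
487
((642.503173828125, 17.196441650390625), (136.73687744140625, 297.2781677246094), 39.03218460083008)
[0, 0, 39, 72, 1816] [-364. -304.   82.] 126.0
[378, 0, 88, 87, 5498] [470. 670. 200.] 204.0
[108, 41, 83, 69, 3019] [ 70. -36.  67.] 219.0
[328, 75, 37, 48, 1214] [478. 398. 124.] 153.0
[411, 105, 9, 8, 47] [602. 616.  26.] 32.0
[247, 110, 38, 15, 186] [342. 200.  20.] 27.0
[242, 165, 175, 170, 16249] [779.  65. 185.] 188.0
[471, 220, 41, 42, 866] [1041.  490.   45.] 57.0
[63, 264, 50, 27, 1078] [ 498. -440.  153.] 172.0
[501, 372, 11, 12, 66] [1331.  271.   22.] 43.0
top unit ((695.2387084960938, 309.0546875), (321.8454895019531, 800.2570190429688), 21.227785110473633) [775.74637884  82.06443687 184.5893792 ] [[400.0, 624.0], [690.0, -122.0], [990.0, -6.0], [700.0, 740.0]]
647
((614.1661376953125, 48.209571838378906), (83.85572052001953, 269.01483154296875), 11.063096046447754)
[66, 1, 45, 43, 1081] [1067.  507.   45.] 56.0
[171, 16, 129, 152, 14740] [739.  74. 184.] 187.0
[469, 99, 43, 26, 1024] [ 744. -650.   37.] 41.0
[46, 162, 11, 8, 54] [598. 617.  27.] 32.0
[0, 176, 46, 76, 2578] [445. 628. 124.] 201.0
[416, 184, 50, 29, 1014] [ 481. -434.  149.] 172.0
[81, 192, 51, 34, 1356] [461. 401. 141.] 152.0
[169, 246, 42, 20, 245] [340. 200.  19.] 26.0
```

View pics/b.png

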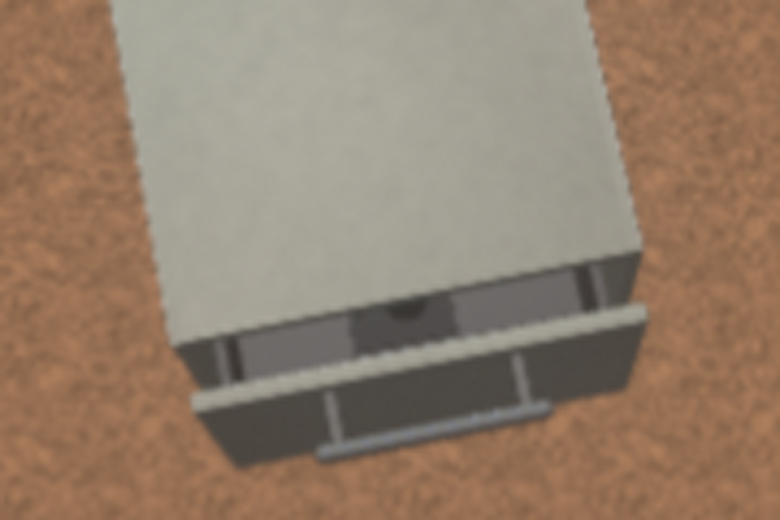

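The drawer is about 40 mm open already. In the crop the bar runs from (320,455) to (549,408). I cast those two ends onto z=143.

```bash
cat >> h.py <<'E'
def ray(name,uv,z,p=None):
    p=p or camera_params(name)
    n=cv2.undistortPoints(np.array(uv,float).reshape(-1,1,2),np.array(p["camera_matrix"]),np.array([p["k1"],0,0,0,0.])).reshape(-1,2)
    d=np.c_[n[:,0],-n[:,1],-np.ones(len(n))]@np.array(p["orientation"]).T;t=np.array(p["xyz"])
    return t+d*((z-t[2])/d[:,2])[:,None]
E
python3 - <<'E'
from h import *
z=np.load("t.npz")
e=ray("top",[[150+320/4.333,60+453/4.333],[150+549/4.333,60+409/4.333]],143);print("bar",e,e.mean(0),np.linalg.norm(e[0]-e[1]))
for P in(z["P"],z["Q"]):
    g=np.isfinite(P).all(-1)&(abs(P[...,2]-185)<6)&(P[...,0]>500)&(abs(P[...,1]-70)<230)
    r=cv2.minAreaRect(P[g][:,:2].astype(np.float32));print(r,cv2.boxPoints(r).round().tolist())
d=e[0]-e[1];yaw=np.arctan2(-d[0],d[1]);print("yaw deg",np.degrees(yaw))
E
```

```text
bar [[567.42115366 105.09617438 143.        ]
 [592.43834283 -26.80277248 143.        ]] [579.92974825  39.14670095 143.        ] 134.25048206923216
((785.8095703125, 80.6450424194336), (280.6991882324219, 271.6824951171875), 11.284486770629883) [[622.0, 186.0], [675.0, -80.0], [950.0, -25.0], [897.0, 241.0]]
((784.454345703125, 82.06257629394531), (284.4909362792969, 271.0687561035156), 11.445403099060059) [[618.0, 187.0], [672.0, -79.0], [951.0, -23.0], [897.0, 243.0]]
yaw deg 10.739681905483154
```

Request:
play_rows:
  increments:
    - {"dp":[0,0,-3]}
    - {"dp":[0,0,-3]}
    - {"dp":[0,0,-3]}
    - {"dp":[3.28,-2.71,0]}
    - {"dp":[3.28,-2.71,0]}
    - {"dp":[3.28,-2.71,0]}
    - {"dp":[3.28,-2.71,0]}
    - {"dp":[3.28,-2.71,0]}
    - {"dp":[3.28,-2.71,0]}
    - {"dp":[3.28,-2.71,0]}
    - {"dp":[3.28,-2.71,0]}
    - {"dp":[3.28,-2.71,0]}
    - {"dp":[3.28,-2.71,0]}
    - {"dp":[3.28,-2.71,0]}
    - {"dp":[3.28,-2.71,0]}
    - {"dp":[3.28,-2.71,0]}
    - {"dp":[3.28,-2.71,0]}
    - {"dp":[3.28,-2.71,0]}
    - {"dp":[3.28,-2.71,0]}
    - {"dp":[3.28,-2.71,0]}
  fingers: 0.7

```text
schema error: expected keys dp, yaw
```

Request:
play_rows:
  increments:
    - {"yaw":-6.75}
    - {"yaw":-6.75}
    - {"yaw":-6.75}
    - {"yaw":-6.75}
    - {"yaw":-6.75}
    - {"yaw":-6.75}
    - {"yaw":-6.75}
    - {"yaw":-6.75}
    - {"yaw":-6.75}
    - {"yaw":-6.75}
    - {"yaw":-6.75}
    - {"yaw":-6.75}
    - {"yaw":0}

```text
schema error: expected keys dp, yaw
```

```bash
cat > look.py <<'E'
from h import *
import sys
o=get_obs();print(o["clock"],o["eef_pos"].round(1),np.round(o["tcp_rot"],3).tolist(),o["gripper_width"],o["ft_force"])
p=camera_params("wrist");print(p["xyz"],np.round(p["orientation"],2).tolist())
im,d,P=cloud("wrist");save(im,sys.argv[1]);np.savez("w.npz",im=im,P=P,d=d)
E
python3 look.py c
```

```text
0.1 [ 215.8 -586.1  213.9] [[0.938, 0.346, -0.0], [0.346, -0.938, 0.001], [0.0, -0.001, -1.0]] 91.91676617176523 [-0.82502558  0.62017862  0.04704149]
[ 294.80954548 -556.50940397  386.36127369] [[0.34, 0.9, 0.28], [-0.94, 0.33, 0.1], [-0.0, -0.3, 0.95]]
```

View pics/c.png

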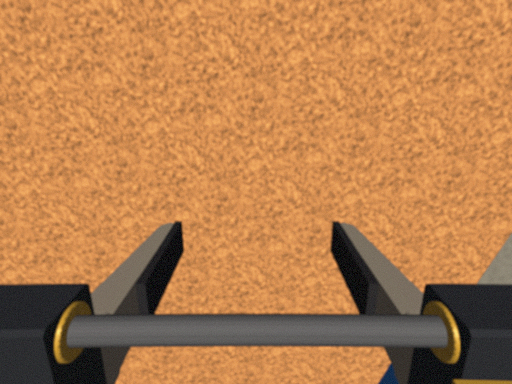

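Both calls were refused because each row needs both keys, so the arm has not moved. The picture shows only the fingers, with tips at (180,225) and (335,225), over bare table. I'll resend with both keys.

Request:
play_rows:
  increments:
    - {"dp":[0,0,-3],"yaw":0}
    - {"dp":[0,0,-3],"yaw":0}
    - {"dp":[0,0,-3],"yaw":0}
    - {"dp":[3.28,-2.71,0],"yaw":0}
    - {"dp":[3.28,-2.71,0],"yaw":0}
    - {"dp":[3.28,-2.71,0],"yaw":0}
    - {"dp":[3.28,-2.71,0],"yaw":0}
    - {"dp":[3.28,-2.71,0],"yaw":0}
    - {"dp":[3.28,-2.71,0],"yaw":0}
    - {"dp":[3.28,-2.71,0],"yaw":0}
    - {"dp":[3.28,-2.71,0],"yaw":0}
    - {"dp":[3.28,-2.71,0],"yaw":0}
    - {"dp":[3.28,-2.71,0],"yaw":0}
    - {"dp":[3.28,-2.71,0],"yaw":0}
    - {"dp":[3.28,-2.71,0],"yaw":0}
    - {"dp":[3.28,-2.71,0],"yaw":0}
    - {"dp":[3.28,-2.71,0],"yaw":0}
    - {"dp":[3.28,-2.71,0],"yaw":0}
    - {"dp":[3.28,-2.71,0],"yaw":0}
    - {"dp":[3.28,-2.71,0],"yaw":0}
  fingers: 0.7

```text
clock: 1.82
eef_pos: [573.0, 27.7, 304.5]
tcp_rot: [[0.938, 0.346, -0.0], [0.346, -0.938, -0.0], [-0.0, 0.0, -1.0]]
ft_force: [0.9, -0.3, -0.4]
gripper_width: 64.3
gripper_force: 0.0
```

Request:
play_rows:
  increments:
    - {"dp":[0,0,0],"yaw":-6.75}
    - {"dp":[0,0,0],"yaw":-6.75}
    - {"dp":[0,0,0],"yaw":-6.75}
    - {"dp":[0,0,0],"yaw":-6.75}
    - {"dp":[0,0,0],"yaw":-6.75}
    - {"dp":[0,0,0],"yaw":-6.75}
    - {"dp":[0,0,0],"yaw":-6.75}
    - {"dp":[0,0,0],"yaw":-6.75}
    - {"dp":[0,0,0],"yaw":-6.75}
    - {"dp":[0,0,0],"yaw":-6.75}
    - {"dp":[0,0,0],"yaw":-6.75}
    - {"dp":[0,0,0],"yaw":-6.75}
    - {"dp":[0,0,0],"yaw":0}

```text
clock: 2.9
eef_pos: [572.3, 25.5, 304.3]
tcp_rot: [[-0.2, 0.98, -0.001], [0.98, 0.2, -0.0], [0.0, -0.001, -1.0]]
ft_force: [-0.5, -0.4, -0.3]
gripper_width: 64.4
gripper_force: 0.0
```

```bash
python3 look.py d
```

```text
2.9 [572.3  25.5 304.3] [[-0.2, 0.98, -0.001], [0.98, 0.2, -0.0], [0.0, -0.001, -1.0]] 64.42694893713436 [-0.45565474 -0.41025037 -0.33353288]
[554.73733956 109.14896389 476.73647607] [[0.98, -0.19, -0.06], [0.2, 0.94, 0.29], [0.0, -0.3, 0.95]]
```

View pics/d.png

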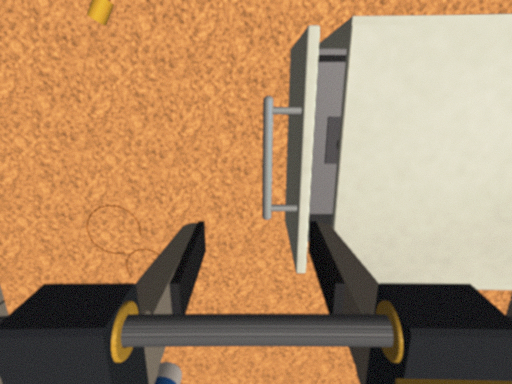

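The bar shows upright from (268,97) to (267,218), so the yaw is aligned. I cast the ends onto z=143.

```bash
python3 - <<'E'
from h import *
o=get_obs()
e=ray("wrist",[[268.5,97],[267.5,218]],143);print(e.round(1),np.linalg.norm(e[0]-e[1]))
m=e.mean(0);print(m,(np.array(o["tcp_rot"]).T@(m-o["eef_pos"])).round(1))
P=np.load("w.npz")["P"];print(np.median(P[110:205,266:271].reshape(-1,3),0))
E
```

```text
[[568.5 107.3 143. ]
 [595.5 -28.5 143. ]] 138.40451393880474
[582.02782641  39.41936558 143.        ] [ 11.7  12.2 161.4]
[nan nan nan]
```

Request:
play_rows:
  increments:
    - {"dp":[1.2,1.1,0],"yaw":0}
    - {"dp":[0,0,3.5],"yaw":0}
    - {"dp":[0,0,3.5],"yaw":0}
    - {"dp":[0,0,3.5],"yaw":0}
    - {"dp":[0,0,1.0],"yaw":0}
    - {"dp":[0,0,0],"yaw":0}
    - {"dp":[0,0,0],"yaw":0}
  fingers: 0.25

```text
clock: 3.53
eef_pos: [581.6, 39.9, 190.3]
tcp_rot: [[-0.193, 0.981, -0.0], [0.981, 0.193, 0.0], [0.0, 0.0, -1.0]]
ft_force: [-0.5, 0.5, 0.8]
gripper_width: 23.5
gripper_force: 0.0
```

```bash
python3 look.py e
```

```text
3.5333 [581.6  39.9 190.3] [[-0.193, 0.981, -0.0], [0.981, 0.193, 0.0], [0.0, 0.0, -1.0]] 23.472321935507132 [-0.49597205  0.51408818  0.78317327]
[564.49844266 123.56136562 362.72741946] [[0.98, -0.18, -0.06], [0.19, 0.94, 0.29], [0.0, -0.3, 0.95]]
```

View pics/e.png

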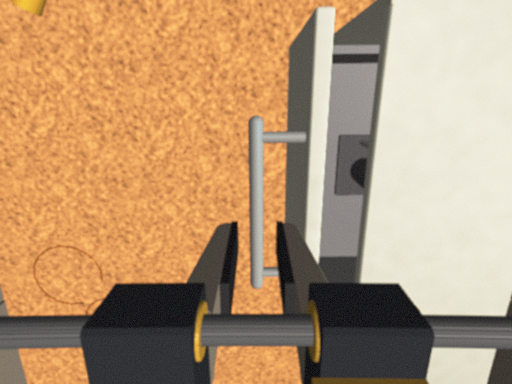

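The bar, at column 257, sits midway between the fingertips at 237 and 277, clear of the drawer front. Now I descend and close.

Request:
play_rows:
  increments:
    - {"dp":[0,0,1.5],"yaw":0}
    - {"dp":[0,0,1.5],"yaw":0}
    - {"dp":[0,0,1.5],"yaw":0}
    - {"dp":[0,0,1.7],"yaw":0}
    - {"dp":[0,0,0],"yaw":0}
    - {"dp":[0,0,0],"yaw":0}

```text
clock: 4.08
eef_pos: [581.8, 39.6, 129.0]
tcp_rot: [[-0.194, 0.981, 0.001], [0.981, 0.194, 0.0], [-0.0, 0.001, -1.0]]
ft_force: [-0.4, -0.7, 0.6]
gripper_width: 22.6
gripper_force: 0.0
```

Request:
play_rows:
  increments:
    - {"dp":[0,0,0],"yaw":0}
    - {"dp":[0,0,0],"yaw":0}
    - {"dp":[0,0,0],"yaw":0}
    - {"dp":[0,0,0],"yaw":0}
    - {"dp":[0,0,0],"yaw":0}
    - {"dp":[0,0,0],"yaw":0}
  fingers: 0
  force: 25

```text
clock: 4.58
eef_pos: [581.9, 39.5, 129.4]
tcp_rot: [[-0.194, 0.981, 0.002], [0.981, 0.194, 0.0], [-0.0, 0.002, -1.0]]
ft_force: [-2.3, -0.9, 7.2]
gripper_width: 10.0
gripper_force: 25.0
```

Request:
play_rows:
  increments:
    - {"dp":[0,-1,0],"yaw":0}
    - {"dp":[0,-1,0],"yaw":0}
    - {"dp":[0,-1,0],"yaw":0}
    - {"dp":[0,-1,0],"yaw":0}
    - {"dp":[0,-1,0],"yaw":0}
    - {"dp":[0,-1,0],"yaw":0}
    - {"dp":[0,-1,0],"yaw":0}
    - {"dp":[0,-1,0],"yaw":0}
    - {"dp":[0,-1,0],"yaw":0}
    - {"dp":[0,0,0],"yaw":0}

```text
clock: 5.42
eef_pos: [492.2, 21.5, 129.3]
tcp_rot: [[-0.195, 0.981, 0.002], [0.981, 0.195, -0.0], [-0.001, 0.002, -1.0]]
ft_force: [-3.6, -1.5, 13.9]
gripper_width: 10.1
gripper_force: 25.0
```

Request:
play_rows:
  increments:
    - {"dp":[0,-0.5,0],"yaw":0}
    - {"dp":[0,-0.5,0],"yaw":0}
    - {"dp":[0,-0.5,0],"yaw":0}
    - {"dp":[0,-0.5,0],"yaw":0}
    - {"dp":[0,0,0],"yaw":0}

```text
clock: 5.83
eef_pos: [473.9, 17.7, 129.3]
tcp_rot: [[-0.195, 0.981, 0.004], [0.981, 0.195, -0.0], [-0.001, 0.003, -1.0]]
ft_force: [-0.5, -1.2, 11.2]
gripper_width: 10.1
gripper_force: 25.0
```

Request:
play_rows:
  increments:
    - {"dp":[0,-0.4,0],"yaw":0}
    - {"dp":[0,-0.4,0],"yaw":0}
    - {"dp":[0,0,0],"yaw":0}

```text
clock: 6.08
eef_pos: [466.3, 16.3, 129.3]
tcp_rot: [[-0.195, 0.981, 0.004], [0.981, 0.195, -0.0], [-0.001, 0.004, -1.0]]
ft_force: [0.1, -0.8, 11.1]
gripper_width: 10.1
gripper_force: 25.0
```

Request:
play_rows:
  increments:
    - {"dp":[0,-0.4,0],"yaw":0}
    - {"dp":[0,-0.4,0],"yaw":0}
    - {"dp":[0,0,0],"yaw":0}

```text
clock: 6.33
eef_pos: [458.5, 14.7, 129.3]
tcp_rot: [[-0.194, 0.981, 0.004], [0.981, 0.194, -0.0], [-0.001, 0.004, -1.0]]
ft_force: [0.7, -1.4, 11.2]
gripper_width: 10.2
gripper_force: 25.0
```

Request:
play_rows:
  increments:
    - {"dp":[0,-0.3,0],"yaw":0}
    - {"dp":[0,-0.3,0],"yaw":0}
    - {"dp":[0,0,0],"yaw":0}

```text
clock: 6.58
eef_pos: [452.9, 13.5, 129.3]
tcp_rot: [[-0.195, 0.981, 0.004], [0.981, 0.195, -0.0], [-0.001, 0.004, -1.0]]
ft_force: [2.0, -1.3, 11.4]
gripper_width: 10.3
gripper_force: 25.0
```

Request:
play_rows:
  increments:
    - {"dp":[0,-0.3,0],"yaw":0}
    - {"dp":[0,0,0],"yaw":0}

```text
clock: 6.75
eef_pos: [450.1, 13.0, 129.3]
tcp_rot: [[-0.194, 0.981, 0.004], [0.981, 0.194, -0.0], [-0.001, 0.004, -1.0]]
ft_force: [1.3, -0.5, 10.7]
gripper_width: 9.6
gripper_force: 25.0
```

Request:
play_rows:
  increments:
    - {"dp":[0,-0.3,0],"yaw":0}
    - {"dp":[0,-0.3,0],"yaw":0}
    - {"dp":[0,0,0],"yaw":0}

```text
clock: 7.0
eef_pos: [445.4, 12.0, 129.3]
tcp_rot: [[-0.194, 0.981, 0.007], [0.981, 0.194, 0.0], [-0.001, 0.007, -1.0]]
ft_force: [7.1, 0.1, 5.4]
gripper_width: 10.0
gripper_force: 25.0
```

```bash
python3 look.py f
```

```text
7.0 [445.4  12.  129.3] [[-0.194, 0.981, 0.007], [0.981, 0.194, 0.0], [-0.001, 0.007, -1.0]] 10.001584553009153 [7.12475311 0.0773114  5.43247127]
[426.98521044  95.67969076 301.65529632] [[0.98, -0.18, -0.06], [0.19, 0.94, 0.29], [0.01, -0.3, 0.95]]
```

View pics/f.png

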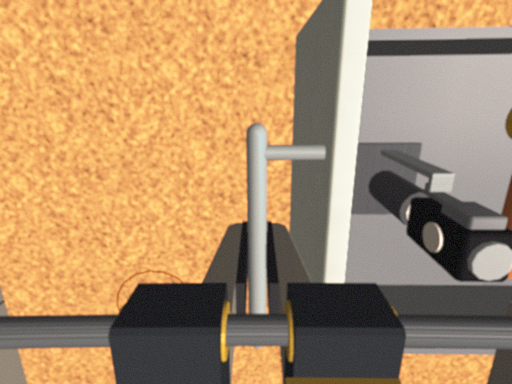

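The bar is still held at column 257, and the lamp head shows at (460,240) with its lens at (490,262). The pull force is rising, so one more small pull should confirm the stop.

Request:
play_rows:
  increments:
    - {"dp":[0,-0.3,0],"yaw":0}
    - {"dp":[0,0,0],"yaw":0}
    - {"dp":[0,0,0],"yaw":0}

```text
clock: 7.3
eef_pos: [445.3, 12.0, 129.5]
tcp_rot: [[-0.194, 0.981, 0.012], [0.981, 0.194, 0.001], [-0.001, 0.012, -1.0]]
ft_force: [17.6, 3.7, -7.6]
gripper_width: 9.9
gripper_force: 25.0
```

The stop is reached, with a steady 17 N. I ease off, open the fingers narrowly and lift.

Request:
play_rows:
  increments:
    - {"dp":[0,0.3,0],"yaw":0}
    - {"dp":[0,0,0],"yaw":0}

```text
clock: 7.47
eef_pos: [445.3, 12.0, 129.3]
tcp_rot: [[-0.194, 0.981, 0.006], [0.981, 0.195, -0.0], [-0.001, 0.005, -1.0]]
ft_force: [5.5, 1.1, 7.8]
gripper_width: 10.0
gripper_force: 25.0
```

Request:
play_rows:
  increments:
    - {"dp":[0,0,0],"yaw":0}
    - {"dp":[0,0,0],"yaw":0}
    - {"dp":[0,0,0],"yaw":0}
    - {"dp":[0,0,0],"yaw":0}
  fingers: 0.23

```text
clock: 7.8
eef_pos: [441.8, 12.0, 127.4]
tcp_rot: [[-0.194, 0.981, -0.001], [0.981, 0.194, -0.0], [0.0, -0.001, -1.0]]
ft_force: [0.5, 0.4, 0.5]
gripper_width: 20.8
gripper_force: 0.0
```

Request:
play_rows:
  increments:
    - {"dp":[0,0,-1],"yaw":0}
    - {"dp":[0,0,-2],"yaw":0}
    - {"dp":[0,0,-3],"yaw":0}
    - {"dp":[0,0,-3],"yaw":0}
    - {"dp":[0,0,-3],"yaw":0}
    - {"dp":[0,0,-3],"yaw":0}
    - {"dp":[0,0,0],"yaw":0}

```text
clock: 8.38
eef_pos: [445.2, 12.1, 283.7]
tcp_rot: [[-0.194, 0.981, 0.008], [0.981, 0.194, 0.0], [-0.001, 0.008, -1.0]]
ft_force: [0.9, -0.7, 0.1]
gripper_width: 21.5
gripper_force: 0.0
```

Request:
play_rows:
  increments:
    - {"dp":[0,0,0],"yaw":-6}
    - {"dp":[0,0,0],"yaw":-6}
    - {"dp":[0,0,0],"yaw":-6}
    - {"dp":[0,0,0],"yaw":-6}
    - {"dp":[0,0,0],"yaw":-6}
    - {"dp":[0,0,0],"yaw":-6}
    - {"dp":[0,0,0],"yaw":-6}
    - {"dp":[0,0,0],"yaw":-6}
    - {"dp":[0,0,0],"yaw":-6}
    - {"dp":[0,0,0],"yaw":-6}
    - {"dp":[0,0,0],"yaw":-6}
    - {"dp":[0,0,0],"yaw":-6}
    - {"dp":[0,0,0],"yaw":-6}
    - {"dp":[0,0,0],"yaw":-6}
    - {"dp":[0,0,0],"yaw":-6}
    - {"dp":[-2.4,0,0],"yaw":0}
    - {"dp":[-2.4,0,0],"yaw":0}
    - {"dp":[-2.4,0,0],"yaw":0}
    - {"dp":[0,0,0],"yaw":0}
    - {"dp":[0,0,0],"yaw":0}
  fingers: 0.9

```text
clock: 10.05
eef_pos: [513.2, 26.1, 277.1]
tcp_rot: [[-0.981, -0.195, -0.002], [-0.195, 0.981, -0.0], [0.002, 0.0, -1.0]]
ft_force: [-0.3, -0.6, 0.5]
gripper_width: 82.7
gripper_force: 0.0
```

```bash
python3 look.py g
```

```text
10.05 [513.2  26.1 277.1] [[-0.981, -0.195, -0.002], [-0.195, 0.981, -0.0], [0.002, 0.0, -1.0]] 82.65027151847015 [-0.26106116 -0.64545825  0.49985427]
[429.56839936  10.10058827 449.58101445] [[-0.19, -0.94, -0.29], [0.98, -0.19, -0.06], [0.0, -0.3, 0.95]]
```

View pics/g.png

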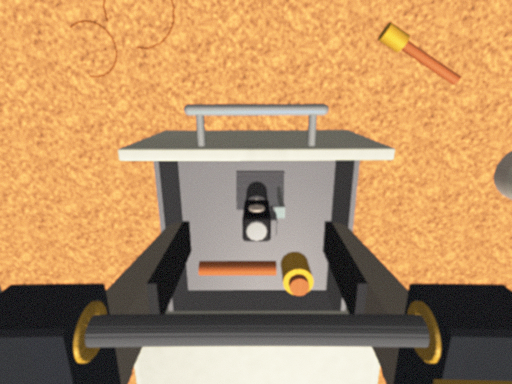

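This view has right as +y. The lens is at (257,231), the button is the grey patch at (280,212), and the bar is at (257,108). I cast the lens onto z=161 and check the heights of the copper and brass things at (237,268) and (297,275).

```bash
python3 - <<'E'
from h import *
o=get_obs();w=np.load("w.npz");P=w["P"]
l=ray("wrist",[[257,231]],161)[0];b=ray("wrist",[[186,108],[328,108]],143);R=np.array(o["tcp_rot"])
print("lens",l,"bar",b.round(1).tolist(),np.linalg.norm(b[0]-b[1]))
print("lens-bar in tool",R.T@(l-b.mean(0)),"lens-tcp tool",R.T@(l-o["eef_pos"]))
for u,v in((257,231),(280,212),(237,268),(297,262),(300,287)):
    print(u,v,np.nanmedian(P[v-2:v+3,u-2:u+3].reshape(-1,3),0).round(1))
E
```

```text
lens [564.06953897  37.19452266 161.        ] bar [[456.2, -55.0, 143.0], [429.2, 81.5, 143.0]] 139.13703946739787
lens-bar in tool [-1.23687492e+02 -9.36758855e-02 -1.82270778e+01] lens-tcp tool [-53.00801083   0.90546731 115.9732652 ]
257 231 [564.   37.2 162.9]
280 212 [558.5  64.4 110.5]
237 268 [687.9  30.6  41.7]
297 262 [654.  116.1  51.4]
300 287 [675.  121.3  82.7]
```

Request:
play_rows:
  increments:
    - {"dp":[-1.8,0.1,0],"yaw":0}
    - {"dp":[-1.8,0.1,0],"yaw":0}
    - {"dp":[-1.7,0,0],"yaw":0}
    - {"dp":[0,0,2],"yaw":0}
    - {"dp":[0,0,3],"yaw":0}
    - {"dp":[0,0,3],"yaw":0}
    - {"dp":[0,0,2],"yaw":0}
    - {"dp":[0,0,0],"yaw":0}
    - {"dp":[0,0,0],"yaw":0}
  fingers: 0.8

```text
clock: 10.85
eef_pos: [563.4, 38.1, 177.3]
tcp_rot: [[-0.981, -0.194, -0.002], [-0.194, 0.981, -0.0], [0.002, 0.0, -1.0]]
ft_force: [-0.4, -0.6, -0.2]
gripper_width: 73.7
gripper_force: 0.0
```

```bash
python3 look.py i; python3 - <<'E'
from h import *
o=get_obs();w=np.load("w.npz");P=w["P"];R=np.array(o["tcp_rot"])
L=(P-o["eef_pos"])@R
m=(abs(P[...,2]-162)<8)&(abs(L[...,0])<40)&(abs(L[...,1])<25)
q=P[m];print(m.sum(),np.median(q,0)); 
if m.sum(): print(((q.min(0)+q.max(0))/2),np.percentile(L[m],[2,50,98],0).round(1))
E
```

```text
10.85 [563.4  38.1 177.3] [[-0.981, -0.194, -0.002], [-0.194, 0.981, -0.0], [0.002, 0.0, -1.0]] 73.65733684658444 [-0.36826141 -0.64664367 -0.15058715]
[479.9159463   22.07780007 349.95547196] [[-0.19, -0.94, -0.29], [0.98, -0.18, -0.06], [0.0, -0.3, 0.95]]
1764 [561.38551337  37.04990564 159.69403199]
[563.93716102  39.20646017 159.29818472] [[-11.4 -15.8  14.8]
 [  3.2  -0.4  18.9]
 [ 14.4  17.9  24.4]]
```

View pics/i.png

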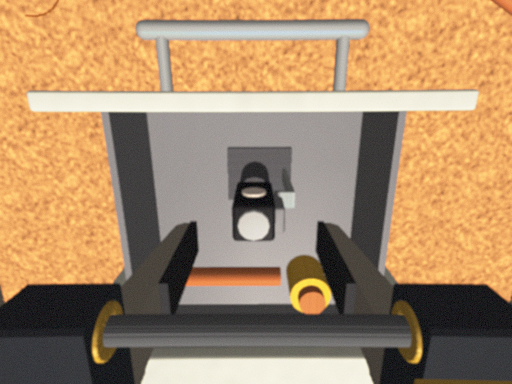

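The lens at (254,225) sits centred between the fingertips at 197 and 318, and the depth agrees to about 1 mm. I descend 57 mm and squeeze.

Request:
play_rows:
  increments:
    - {"dp":[0,0,1.5],"yaw":0}
    - {"dp":[0,0,1.5],"yaw":0}
    - {"dp":[0,0,1.5],"yaw":0}
    - {"dp":[0,0,1.0],"yaw":0}
    - {"dp":[0,0,0],"yaw":0}
    - {"dp":[0,0,0],"yaw":0}

```text
clock: 11.4
eef_pos: [565.2, 38.3, 123.5]
tcp_rot: [[-0.981, -0.194, 0.001], [-0.194, 0.981, 0.0], [-0.001, -0.0, -1.0]]
ft_force: [0.3, -0.7, -0.1]
gripper_width: 73.2
gripper_force: 0.0
```

Request:
play_rows:
  increments:
    - {"dp":[0,0,0],"yaw":0}
    - {"dp":[0,0,0],"yaw":0}
    - {"dp":[0,0,0],"yaw":0}
    - {"dp":[0,0,0],"yaw":0}
    - {"dp":[0,0,0],"yaw":0}
    - {"dp":[0,0,0],"yaw":0}
    - {"dp":[0,0,0],"yaw":0}
    - {"dp":[0,0,0],"yaw":0}
    - {"dp":[0,0,0],"yaw":0}
    - {"dp":[0,0,0],"yaw":0}
  fingers: 0
  force: 32

```text
clock: 12.23
eef_pos: [565.2, 37.9, 122.9]
tcp_rot: [[-0.981, -0.195, 0.001], [-0.195, 0.981, -0.0], [-0.001, -0.001, -1.0]]
ft_force: [0.5, -3.4, 5.0]
gripper_width: 31.0
gripper_force: 32.0
```

Request:
play_rows:
  increments:
    - {"dp":[0,0,-0.5],"yaw":0}
    - {"dp":[0,0,-0.8],"yaw":0}
    - {"dp":[0,0,-0.8],"yaw":0}
    - {"dp":[0,0,-0.8],"yaw":0}
    - {"dp":[0,0,-0.8],"yaw":0}
    - {"dp":[0,0,-0.8],"yaw":0}
    - {"dp":[0,0,0],"yaw":0}

```text
clock: 12.82
eef_pos: [565.1, 38.0, 168.4]
tcp_rot: [[-0.981, -0.195, 0.001], [-0.195, 0.981, -0.0], [-0.001, -0.001, -1.0]]
ft_force: [1.8, -4.2, -4.0]
gripper_width: 30.7
gripper_force: 31.9
```

The mast is released and rising at about 4 N, so I continue.

Request:
play_rows:
  increments:
    - {"dp":[0,0,-0.8],"yaw":0}
    - {"dp":[0,0,-0.8],"yaw":0}
    - {"dp":[0,0,-0.8],"yaw":0}
    - {"dp":[0,0,-0.8],"yaw":0}
    - {"dp":[0,0,-0.8],"yaw":0}
    - {"dp":[0,0,-0.8],"yaw":0}
    - {"dp":[0,0,-0.8],"yaw":0}
    - {"dp":[0,0,-0.8],"yaw":0}
    - {"dp":[0,0,-0.8],"yaw":0}
    - {"dp":[0,0,-0.8],"yaw":0}
    - {"dp":[0,0,0],"yaw":0}

```text
clock: 13.73
eef_pos: [564.9, 38.3, 248.3]
tcp_rot: [[-0.981, -0.194, 0.0], [-0.194, 0.981, -0.0], [-0.0, -0.0, -1.0]]
ft_force: [1.3, -3.4, -7.2]
gripper_width: 30.9
gripper_force: 31.9
```

Request:
play_rows:
  increments:
    - {"dp":[0,0,-0.4],"yaw":0}
    - {"dp":[0,0,-0.4],"yaw":0}
    - {"dp":[0,0,0],"yaw":0}

```text
clock: 13.98
eef_pos: [564.8, 38.3, 255.9]
tcp_rot: [[-0.981, -0.194, -0.0], [-0.194, 0.981, 0.0], [0.0, 0.0, -1.0]]
ft_force: [1.6, -2.1, -7.0]
gripper_width: 30.7
gripper_force: 31.9
```

Request:
play_rows:
  increments:
    - {"dp":[0,0,-0.3],"yaw":0}
    - {"dp":[0,0,-0.3],"yaw":0}
    - {"dp":[0,0,0],"yaw":0}
    - {"dp":[0,0,0],"yaw":0}

```text
clock: 14.32
eef_pos: [564.7, 38.4, 261.7]
tcp_rot: [[-0.981, -0.195, -0.0], [-0.195, 0.981, 0.0], [0.0, 0.0, -1.0]]
ft_force: [2.5, -3.6, -7.7]
gripper_width: 30.6
gripper_force: 31.9
```

Request:
play_rows:
  increments:
    - {"dp":[0,0,-0.2],"yaw":0}
    - {"dp":[0,0,0],"yaw":0}
    - {"dp":[0,0,0],"yaw":0}

```text
clock: 14.57
eef_pos: [564.6, 38.3, 263.2]
tcp_rot: [[-0.981, -0.194, -0.001], [-0.194, 0.981, -0.0], [0.001, 0.0, -1.0]]
ft_force: [2.0, -3.5, -10.7]
gripper_width: 30.4
gripper_force: 31.9
```

Force is rising at +140 mm, so I make one more 1 mm step to press it against the stop.

Request:
play_rows:
  increments:
    - {"dp":[0,0,-0.1],"yaw":0}
    - {"dp":[0,0,0],"yaw":0}
    - {"dp":[0,0,0],"yaw":0}
    - {"dp":[0,0,0],"yaw":0}

```text
clock: 14.9
eef_pos: [564.2, 38.3, 263.5]
tcp_rot: [[-0.981, -0.194, -0.002], [-0.194, 0.981, -0.0], [0.002, 0.0, -1.0]]
ft_force: [3.4, -2.9, -22.6]
gripper_width: 30.5
gripper_force: 31.9
```

```bash
python3 - <<'E'
from h import *
a,_,_=cloud("side");b,_,Q=cloud("top")
save(np.hstack([cv2.resize(a,(400,300)),cv2.resize(b,(400,300))]),"z")
o=get_obs();print(o["eef_pos"],o["ft_force"],o["gripper_force"])
E
```

```text
[564.20172606  38.27429592 263.54635035] [  4.28635688  -2.58890256 -23.7738961 ] 31.851888298988342
```

View pics/z.png

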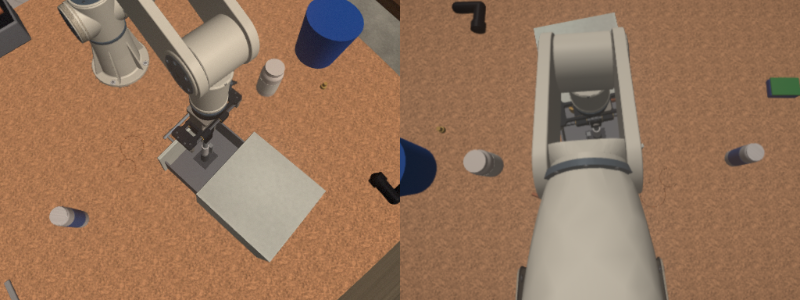

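The side view shows the drawer fully out and the head held up on the extended mast at (207,152). The can and canister haven't moved, and the arm never went near the stub. I ease the 24 N pull a little so the grip can't slip, then hand in.

Request:
play_rows:
  increments:
    - {"dp":[0,0,0.06],"yaw":0}
    - {"dp":[0,0,0],"yaw":0}
    - {"dp":[0,0,0],"yaw":0}
    - {"dp":[0,0,0],"yaw":0}

```text
clock: 15.33
eef_pos: [564.4, 38.3, 263.5]
tcp_rot: [[-0.981, -0.194, -0.001], [-0.194, 0.981, -0.0], [0.001, 0.0, -1.0]]
ft_force: [3.3, -3.1, -24.7]
gripper_width: 30.4
gripper_force: 31.9
```

Request:
play_rows:
  increments:
    - {"dp":[0,0,0.06],"yaw":0}
    - {"dp":[0,0,0],"yaw":0}
    - {"dp":[0,0,0],"yaw":0}
    - {"dp":[0,0,0],"yaw":0}
    - {"dp":[0,0,0],"yaw":0}
    - {"dp":[0,0,0],"yaw":0}

```text
clock: 15.83
eef_pos: [564.8, 38.3, 263.5]
tcp_rot: [[-0.981, -0.194, -0.0], [-0.194, 0.981, 0.0], [0.0, 0.0, -1.0]]
ft_force: [2.1, -3.8, -21.0]
gripper_width: 30.4
gripper_force: 31.9
```

Position is unchanged at the stop, with a steady pull well above the 8 N needed.

```bash
python3 -c "
from cell import *
print(close_job())"
```

```text
the job is handed in; nothing more can be done
None
```

The job is handed in at about 16 s: the drawer is open to its stop, and the lamp head is gripped with the button squeezed and held at the second stop, 140 mm up. The can and canister look unmoved, and the arm never went near the stub.

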